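# Rock the angle gauge on a waney stud to the set pitch and hold it

### The arm

A 7-joint arm with a two-finger parallel gripper is mounted at the origin on a cart in front of the work surface, level with it; the furniture and walls round the work are solid. World frame = base frame: x ahead of the robot, y to its left, z up, the work surface at z = 0. Lengths are in m, angles in rad, forces in N, time in s.
With the tool pointing down it reaches from about 0.425 to 0.925 m from the base axis. Payload 6.8 kg.
Tool frame: the origin (TCP) lies at the very end of the fingers, on their centre line; the grasp point (between the pads) lies 19 mm behind it; z points along the fingers, y is the line along which they close (so a half turn about z gives the same grasp; the last joint's range is limited). The gripper opens to 85 mm and grips with 20 to 120 N. Pads are 22 mm wide; open, the fingers measure 114 mm over their backs; the gripper's body (76 mm by 85 mm) begins 54 mm behind the grasp point. The pads swing forward as they close: fully open they stand 13 mm farther back than shut.
Start: joints at [-1.386, 0.477, 0.022, 1.555, -0.011, 1.109, -0.083], TCP at [0.195, 0.646, 0.231] pointing down, gripper open.
Joint ranges: [-2.96, 2.96], [-0.34, 2.1], [-1.41, 1.46], [0.24, 2.44], [-1.37, 4.51], [0.17, 1.92], [-2.96, 2.96]. Speed limits (rad/s): [2.39, 2.39, 3.14, 3.14, 3.14, 3.14, 3.14].

### API

Orientations are given as a unit quaternion [w, x, y, z].
In Python, from station import bot gives the robot as it stands.
- The arm moves only by the tool apply_moves, never from a script. Its argument "deltas" is a list of rows, each a list of 3 entries, a list of its own where there are three numbers: the closure, from 0 (fully open) to 1 (shut), then the shift along the tool's x, y, z in units of 0.2 m (1.0 is 0.2 m), then the turn about the tool's z in units of 2 pi rad (1.0 is 2 pi rad). A call has 1 to 12 rows; each row is the pose to reach, as a shift and turn from the pose commanded when the call began, along the tool's axes at that moment, turning the shorter way round; what a row does not reach only later rows make up. A row lasts 1/10 s, in which the tool goes at most 50 mm and 8.59 degrees, less where a joint would pass 70% of its speed; a pose out of reach is approached as far as the arm can. A call with a number of a shift or a turn outside -1 to 1 is refused whole. A call with a gripper value outside its range is refused whole. The fingers move at their own pace and stop on an object; "squeeze" is the grip in N (left out, the last holds). Time passes only in rows, so rows that repeat a pose let the fingers close. It gives the time, the measured TCP pose, the force, the opening and the grip force at its end, in the units of the state.
- bot.get_obs(): the state, without advancing time (a new reading comes with each control period).
- bot.read_camera(name): name is "side" or "top" or "wrist"; returns a dict with "color" (384x512x3 uint8, red, green, blue), "intrinsics" (3x3 intrinsics, pixels), "k1" (the pictures are not rectified: a ray, as slopes to the right and down, at radius r is drawn at 1 + k1 r^2 times it, then the intrinsics apply), "pose" (4x4, takes a point from camera to world coordinates); the wrist camera has in their place "hand_eye" (4x4, takes a point from camera to tool coordinates, whose origin is the TCP and whose axes are the flange's). Camera axes: x right, y down, z forward; pixel columns grow to the right and rows downward; lengths in m; the calibration is good to about 2 mm. A picture is of the moment at which its call begins: read the wrist's pose just before it. There is no depth.
- bot.hand_in(): hands the job in; it is judged then, once.
Trained networks look in a picture, given as the dict that the camera call returned (one of the last four; its "shot" number tells which), for a name from the list of things; names that differ only in an ending like _2 or _b are one class to them, and where a whole thing is asked for, a point or a joint stands for the part that bears it (a point fixed in the world has none). Each returns a list of dicts, best first, with "confidence" (0 to 1); they miss things now and then, are a little off and sometimes report something else, mostly with a low value. They report only what shows in the picture. A call takes as long as a camera call. They do not tell look-alikes from the thing itself.
- bot.look_for(picture, target): "point" ([x, y, z] in m, in world coordinates, good to about 4 mm: the middle of the surface that is visible of it).
The state is a dict: "t": time; "q": joint angles; "joint_vel": joint speeds; "joint_torque": joint torques, N m; "eef_pos": TCP position; "tool_rot": TCP orientation; "contact_force": force on the tool from outside, world axes, zero at the start; "torque": the same for the moment, N m; "gripper_width": opening from 0.0 (shut) to 1.0 (fully open); "grasp_force": force on a finger pad.
Only numpy, scipy, OpenCV 4.12 (cv2) and the standard library are available. Lean on these libraries where they do the work, as an engineer would, in place of code of your own. Each camera call takes 0.05 s, during which the arm holds its last target. There are 200 camera calls.

### The job

A flat is to be planed along the round back of this stud offcut at the pitch set by the index mark on the gauge's rim: pick up the pendulum angle gauge by its top grip and stand it level for a moment on the stud's crown, on the pencil line with its foot squarely across the stud. Then rock it over on the wood until its swinging pointer settles on the index, pressing lightly and without shifting the stud or the things round it. Finish while still gripping the gauge and bearing it on the stud, the pointer at rest on the index, so that the pitch can be scribed along its foot.

Things in the scene. Friction and masses are not known exactly. Their poses are not given: they have to be found in the camera images.
- gauge_grip (a point): Centre of the black grip block on top of the angle gauge: 22 mm thick along x, 50 mm wide along y, 34 mm high, reaching from 98 to 132 mm (the gauge's top) above the underside of the foot; this point is 115 mm above it. x is the dial's axis (the dial looks along -x), y runs along the foot, z up out of the foot.
- gauge_foot (a point): Middle of the flat underside of the gauge's foot, 115 mm below gauge_grip; same axes. The foot is 30 mm along x and 120 mm along y.
- gauge: Pendulum angle gauge, about 0.33 kg: aluminium foot 30 x 120 x 12 mm, above it an upright round black case (88 mm diameter, 24 mm thick, axis 58 mm above the underside) with a white dial, on top the grip block. Origin and axes as gauge_foot.
- pointer (a joint): Angle (rad) of the weighted pointer in the dial, which swings freely and settles plumb in about 1.5 s (0.35 s a swing). 0 when it points straight at the foot, positive with its tip towards the gauge's +y (the left, looking at the dial). So it reads the lean: it goes positive as the top of the gauge leans towards the gauge's +y.
- index (a joint): Angle (rad) of the index mark (a 10 mm bright steel wedge on the dial's black rim), same sense as the pointer; it stays as set (0.12 to 0.30). The pointer is on the index when both values agree.
- pointer_tip (a point): Tip of the pointer, 37 mm from its pivot, which lies on the axis of the dial case.
- index_tip (a point): Tip of the index mark, also 37 mm from the pivot; the two points coincide when the pointer is on the index.
- line (a point): Top of the stud's round back (crown) on the pencil line drawn over it, 45.5 mm above the stud's flat underside. x along the stud, y across it, z up. At the line the back is an arc of 60 mm radius (centre 60 mm straight below this point) over the full 90 mm width, so a flat foot rocks on it.
- stud: Pine stud offcut with the uneven round of the log left on its back, lying loose on its flat sawn underside: 300 mm long (x), 90 mm wide (y), 44 to 47 mm high, about 0.75 kg. Origin in the middle of its underside; the line point is at (0, 0, 45.5) mm.
- try_square: Bystander: try square with wooden stock and steel blade, 110 x 158 x 16 mm, lying to the right of the stud; origin at the centre of its underside.
- pencil: Bystander: pencil, 123 mm long, 7 mm thick, lying between stud and gauge, nearer the robot; origin at its centre's underside.
- tea_mug: Bystander: mug, 92 x 127 x 95 mm, standing behind the gauge to the left; origin at the centre of its underside.
- screwdriver: Bystander: screwdriver with a red handle, 200 mm long, lying to the left, nearer the robot; origin at the centre of its underside.
There are look-alikes about, which are no part of the job. Leave any red or yellow look-alike of the gauge alone.

How it is judged:
By the outcome, as a careful person would: the job done as asked, in the order asked, and still so for the second after the job is handed in, while the arm keeps its last pose, push and grip.
It also fails if it takes over 58 s, if anything falls off the work surface, if the arm or the gripper's body presses on something with over 40 N, if the wrist force passes 120 N, or if a joint passes its speed limit or range.

## Working session

There is one attempt and no reset: what is moved stays moved. The work goes in short steps, Python scripts to look and compute and a tool call to move; the robot and the scene stay as the last step left them, time stands still between calls to the robot, and variables do not carry over. Pictures are saved under pics/ and viewed, at most 10 in all, crops included, and the job is handed in when it is done.

Besides the shell and the picture viewer there is one more tool, called after ">>>" in YAML: its name, and indented under it one key for each argument. apply_moves: Moves the arm, as the interface text tells. Its arguments: {"type":"object","properties":{"deltas":{"type":"array","items":{"type":"array"}},"squeeze":{"type":"number"}},"required":["deltas"]}

```bash
ls; mkdir -p pics; cat > h.py <<'E'
import numpy as np, cv2
from station import bot
from scipy.spatial.transform import Rotation as R
def save(p,n,crop=None,s=1):
    im=p["color"][:,:,::-1]
    if crop: im=im[crop[1]:crop[3],crop[0]:crop[2]]
    cv2.imwrite(f"pics/{n}.png",cv2.resize(im,None,fx=s,fy=s,interpolation=cv2.INTER_CUBIC))
def pose(p,o=None):
    if "pose" in p: return np.array(p["pose"])
    T=np.eye(4); q=o["tool_rot"]; T[:3,:3]=R.from_quat([q[1],q[2],q[3],q[0]]).as_matrix(); T[:3,3]=o["eef_pos"]
    return T@np.array(p["hand_eye"])
def proj(p,X,o=None):
    T=np.linalg.inv(pose(p,o)); c=T[:3,:3]@np.array(X)+T[:3,3]; u=c[:2]/c[2]; u=u*(1+p["k1"]*(u@u))
    K=np.array(p["intrinsics"]); return K[:2,:2]@u+K[:2,2]
def ray(p,uv,o=None):
    K=np.array(p["intrinsics"]); d=np.linalg.solve(K[:2,:2],np.array(uv)-K[:2,2]); u=d.copy()
    for _ in range(20): u=d/(1+p["k1"]*(u@u))
    T=pose(p,o); return T[:3,3],T[:3,:3]@np.array([u[0],u[1],1])
def atz(p,uv,z,o=None):
    c,d=ray(p,uv,o); return c+d*(z-c[2])/d[2]
E
python3 - <<'E'
from h import *
o=bot.get_obs(); print(o)
ims=[]
for n in ("top","side"):
    p=bot.read_camera(n); ims.append(p); print(n,np.round(p["pose"],3).tolist(),np.round(p["intrinsics"],1).tolist(),p["k1"])
    for t in ("gauge","gauge_grip","gauge_foot","line","stud","try_square","pencil","tea_mug","screwdriver","pointer_tip","index_tip"):
        for r in bot.look_for(p,t)[:3]: print(n,t,np.round(r["point"],3),round(r["confidence"],2),np.round(proj(p,r["point"])))
cv2.imwrite("pics/a.png",cv2.resize(np.vstack([i["color"][:,:,::-1] for i in ims]),None,fx=.78,fy=.78,interpolation=cv2.INTER_AREA))
E
```

```text
pics
{'t': 0.0, 'q': array([-1.3860663 ,  0.47779644,  0.02235102,  1.55647402, -0.01149458,
        1.10930326, -0.08308063]), 'joint_vel': array([ 0.00037941, -0.00074745, -0.00034636, -0.00018145,  0.0003308 ,
        0.00089979,  0.00098769]), 'joint_torque': array([-2.69956900e-05, -5.96456265e+01,  1.60804544e+00, -2.81197643e+01,
        1.24830566e-02,  9.20785853e-03, -2.09888026e-05]), 'eef_pos': array([0.19469651, 0.64567895, 0.23031887]), 'tool_rot': array([-6.14713648e-05,  1.45876003e-01,  9.89302448e-01, -9.24307582e-04]), 'contact_force': array([ 0.53641568, -0.06859223,  0.5110418 ]), 'torque': array([ 0.01567121, -0.02734646, -0.00679897]), 'grasp_force': 0.0, 'gripper_width': 0.9963963162173831}
top [[0.028, -0.987, 0.156, 0.308], [-0.999, -0.033, -0.029, 0.009], [0.034, -0.156, -0.987, 1.313], [0.0, 0.0, 0.0, 1.0]] [[382.4, 0.0, 254.3], [0.0, 382.4, 189.0], [0.0, 0.0, 1.0]] -0.08624888341006472
top gauge [0.483 0.152 0.081] 0.93 [199. 193.]
top gauge [0.601 0.059 0.056] 0.7 [229. 161.]
top gauge [0.622 0.211 0.057] 0.56 [184. 153.]
top gauge_grip [0.598 0.058 0.05
[... 910 characters left out ...]
.073] 0.7 [295. 164.]
side gauge [0.49  0.134 0.066] 0.62 [259. 174.]
side gauge_grip [0.604 0.04  0.058] 0.68 [289. 190.]
side gauge_grip [0.489 0.135 0.063] 0.6 [259. 174.]
side gauge_grip [0.628 0.188 0.072] 0.58 [294. 165.]
side gauge_foot [0.61  0.034 0.059] 0.93 [290. 191.]
side gauge_foot [0.628 0.194 0.066] 0.73 [294. 165.]
side gauge_foot [0.491 0.137 0.067] 0.61 [259. 173.]
side line [ 0.466 -0.151  0.038] 0.62 [249. 229.]
side stud [ 0.467 -0.145  0.035] 0.66 [249. 228.]
side try_square [ 0.474 -0.427  0.005] 0.82 [246. 302.]
side tea_mug [0.618 0.358 0.071] 0.78 [291. 143.]
side pointer_tip [ 0.467 -0.15   0.04 ] 0.5 [249. 228.]
side index_tip [0.333 0.259 0.018] 0.63 [223. 166.]
```

View pics/a.png

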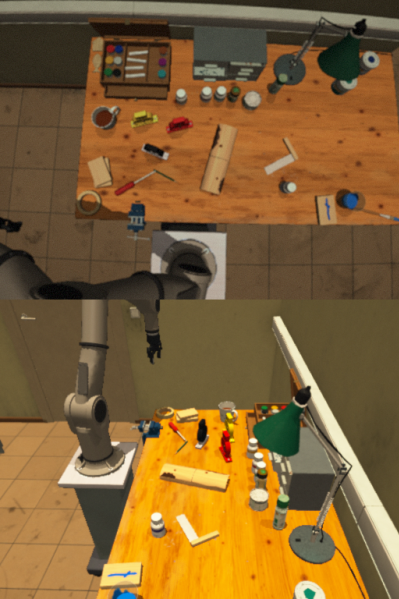

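The picture shows three gauge-like things in the top view: black at px (199,193), red at (229,161) and yellow at (184,153). The black one fits, since red and yellow are look-alikes. I'll confirm it in an enlarged crop.

```bash
python3 - <<'E'
from h import *
p=bot.read_camera("top"); q=bot.read_camera("side")
a=cv2.resize(p["color"][135:260,150:310,::-1],(800,600)[:2],interpolation=cv2.INTER_CUBIC)
a=cv2.resize(p["color"][140:250,160:310,::-1],None,fx=4,fy=4,interpolation=cv2.INTER_CUBIC)
cv2.imwrite("pics/b.png",a)
E
```

```text
(no output)
```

View pics/b.png

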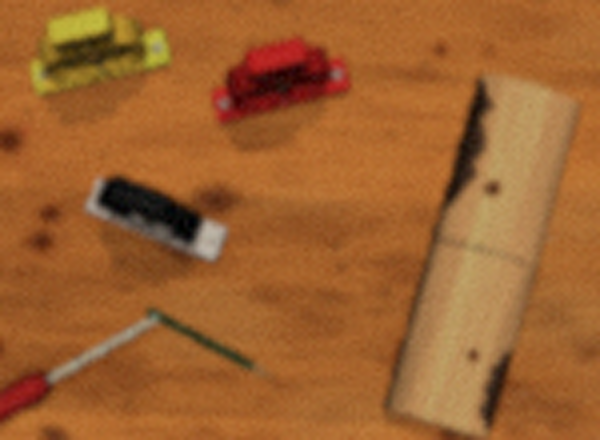

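The crop confirms it: black gauge at crop (155,215), with a silver foot and its white dial edge towards the robot. The pencil line on the stud runs from crop (442,238) to (530,262).

```bash
python3 - <<'E'
from h import *
p=bot.read_camera("top")
c=lambda u,v:(160+u/4,140+v/4)
L=atz(p,c(98,180),.012);Lb=atz(p,c(88,208),.012);Rr=atz(p,c(228,232),.012);Rb=atz(p,c(214,262),.012)
for n,a in zip("L Lb R Rb".split(),(L,Lb,Rr,Rb)): print(n,a.round(3))
d=(L-Rr)+(Lb-Rb); print("gauge y yaw",np.degrees(np.arctan2(d[1],d[0])), "mid",((L+Lb+Rr+Rb)/4).round(3))
S=[atz(p,c(*u),.03) for u in((480,78),(578,102),(388,408),(490,432))]
print(np.round(S,3)); d=S[0]+S[1]-S[2]-S[3]; print("stud x yaw",np.degrees(np.arctan2(d[1],d[0])),np.linalg.norm(d)/2, np.mean(S,0))
a,b=atz(p,c(442,238),.028),atz(p,c(530,262),.028);print(a,b,(a+b)/2,"line y yaw",np.degrees(np.arctan2(*(a-b)[[1,0]])))
w=bot.read_camera("wrist"); print(np.round(w["hand_eye"],3).tolist(),np.round(w["intrinsics"]),w["k1"])
E
```

```text
L [0.52  0.211 0.012]
Lb [0.496 0.218 0.012]
R [0.479 0.097 0.012]
Rb [0.453 0.108 0.012]
gauge y yaw 69.3445548327305 mid [0.487 0.159 0.012]
[[ 0.618 -0.115  0.03 ]
 [ 0.599 -0.2    0.03 ]
 [ 0.333 -0.043  0.03 ]
 [ 0.316 -0.129  0.03 ]]
stud x yaw -14.146713877785528 0.2929444913897042 [ 0.46649824 -0.12158496  0.03      ]
[ 0.47768268 -0.08503223  0.028     ] [ 0.45955804 -0.16031737  0.028     ] [ 0.46862036 -0.1226748   0.028     ] line y yaw 76.46383079170229
[[0.001, -0.958, -0.286, 0.072], [1.0, 0.001, 0.001, -0.0], [-0.001, -0.286, 0.958, -0.143], [0.0, 0.0, 0.0, 1.0]] [[284.   0. 253.]
 [  0. 284. 190.]
 [  0.   0.   1.]] 0.004284990002966468
```

>>> apply_moves:
  deltas:
    - [0.5,[-0.93,-0.62,0.3],0]
    - [0.5,[-0.93,-0.62,0.3],0]
    - [0.5,[-0.93,-0.62,0.3],0]
    - [0.5,[-0.93,-0.62,0.3],0]
    - [0.5,[-0.93,-0.62,0.3],0]
    - [0.5,[-0.93,-0.62,0.3],0]
    - [0.5,[-0.93,-0.62,0.3],0]

```text
t: 2.1
eef_pos: [0.3376, 0.4736, 0.1714]
tool_rot: [-0.0, 0.147, 0.989, 0.0]
contact_force: [0.0, 0.3, 0.1]
gripper_width: 0.499
grasp_force: 0.0
```

>>> apply_moves:
  deltas:
    - [0.5,[-0.92,-0.62,0.46],0]
    - [0.5,[-0.92,-0.62,0.46],0]
    - [0.5,[-0.92,-0.62,0.46],0]
    - [0.5,[-0.92,-0.62,0.46],0]
    - [0.5,[-0.92,-0.62,0.46],0]
    - [0.5,[-0.92,-0.62,0.46],0]
    - [0.5,[-0.92,-0.62,0.46],0]
    - [0.5,[-0.92,-0.62,0.46],0]

```text
t: 2.9
eef_pos: [0.4766, 0.305, 0.0798]
tool_rot: [-0.0, 0.144, 0.99, 0.001]
contact_force: [-0.4, 0.0, 0.2]
gripper_width: 0.497
grasp_force: 0.0
```

```bash
python3 - <<'E'
from h import *
o=bot.get_obs(); w=bot.read_camera("wrist"); print(o["t"],o["eef_pos"],o["q"].round(2)); save(w,"c",None,1.5)
for t in ("gauge_grip","gauge_foot","pointer_tip","index_tip"):
    for r in bot.look_for(w,t)[:2]: print(t,np.round(r["point"],3),round(r["confidence"],2),np.round(proj(w,r["point"],o),1))
E
```

```text
2.9 [0.4766316  0.3049817  0.07982259] [-0.75  0.49  0.09  1.95 -0.07  0.7   0.66]
gauge_grip [0.482 0.164 0.042] 0.95 [ 68.5 273. ]
gauge_grip [0.481 0.172 0.039] 0.49 [ 80.2 266.5]
gauge_foot [0.483 0.164 0.036] 0.87 [ 73.8 269.8]
gauge_foot [0.599 0.268 0.009] 0.48 [251.1 330.8]
pointer_tip [0.48  0.173 0.039] 0.79 [ 80.6 266.2]
```

View pics/c.png

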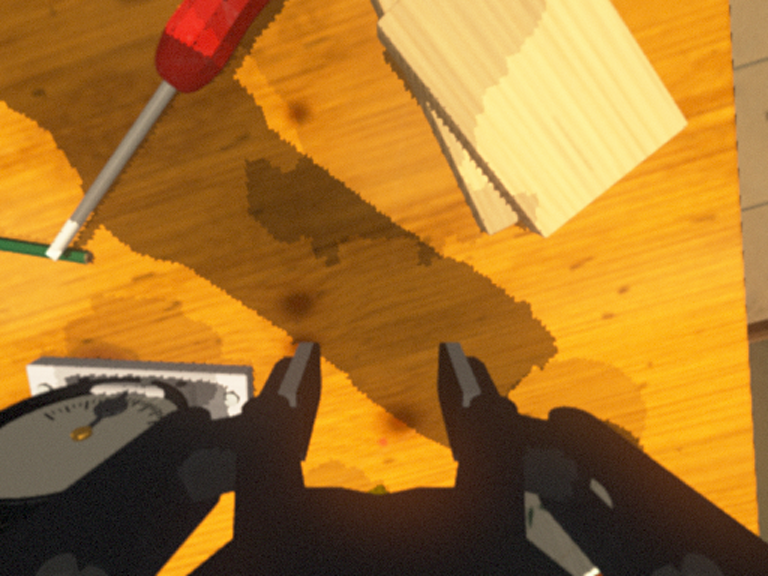

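The dial shows at lower left: pivot at about px (80,434) and dark pointer to (110,405), with the wedge probably at (140,390). The finger linkage hides part of it, so I'll close the gripper, rise a little and look again.

>>> apply_moves:
  deltas:
    - [1,[0,0.05,-0.15],0]
    - [1,[0,0.05,-0.15],0]
    - [1,[0,0.05,-0.15],0]
    - [1,[0,0.05,-0.15],0]
    - [1,[0,0.05,-0.15],0]

```text
t: 3.65
eef_pos: [0.4798, 0.311, 0.1085]
tool_rot: [-0.001, 0.146, 0.989, -0.001]
contact_force: [-0.3, -0.8, -0.1]
gripper_width: 0.002
grasp_force: 0.0
```

```bash
python3 - <<'E'
from h import *
import pickle
o=bot.get_obs(); w=bot.read_camera("wrist"); print(o["t"],o["eef_pos"],o["gripper_width"]); save(w,"d",(0,200,200,350),4)
pickle.dump((o,w),open("d.pkl","wb"))
for t in ("gauge_grip","gauge_foot","pointer_tip","index_tip"):
    for r in bot.look_for(w,t)[:2]: print(t,np.round(r["point"],3),round(r["confidence"],2),np.round(proj(w,r["point"],o),1))
E
```

```text
3.65 [0.4797752  0.31101171 0.10851158] 0.001527820119982345
gauge_grip [0.486 0.172 0.07 ] 0.71 [ 72.4 272.8]
gauge_grip [0.607 0.271 0.012] 0.62 [251.4 316.4]
gauge_foot [0.485 0.176 0.065] 0.67 [ 80.4 267. ]
gauge_foot [0.612 0.27  0.012] 0.51 [251.3 320.9]
pointer_tip [0.485 0.17  0.04 ] 0.53 [ 91.  252.3]
index_tip [0.479 0.172 0.041] 0.52 [ 91.1 246.1]
```

View pics/d.png

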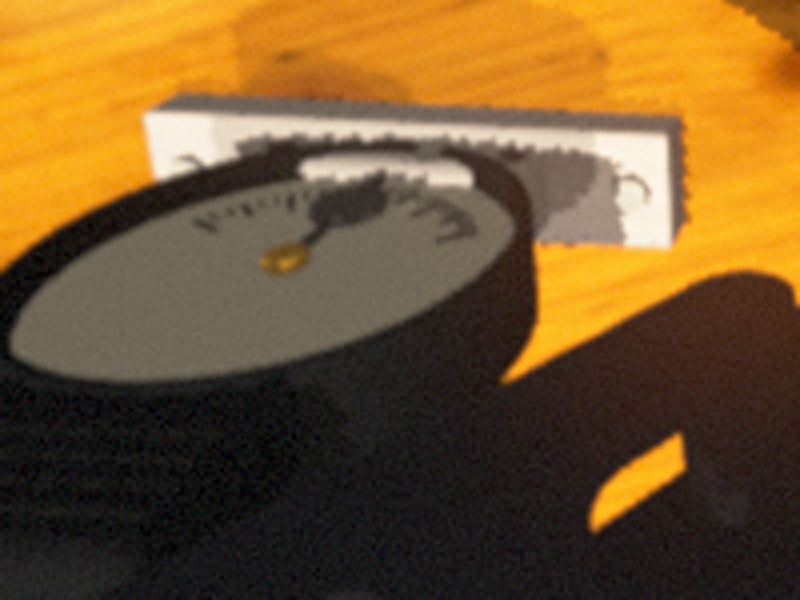

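The dial is seen too obliquely here: the bright strip at crop (385,170) may hide the wedge. I'll go round to face the dial.

>>> apply_moves:
  deltas:
    - [1,[0.37,-0.38,0.0],-0.128]
    - [1,[0.37,-0.38,0.1],-0.128]
    - [1,[0.37,-0.38,0.19],-0.128]
    - [1,[0.37,-0.38,0.19],-0.128]
    - [1,[0.37,-0.38,0.19],-0.128]
    - [1,[0.37,-0.38,0.19],-0.128]
    - [1,[0.37,-0.38,0.19],-0.128]
    - [1,[0.37,-0.38,0.19],-0.128]

```text
t: 4.7
eef_pos: [0.3877, 0.2601, 0.0713]
tool_rot: [0.0, -0.252, 0.968, 0.0]
contact_force: [-0.2, 0.4, 0.5]
gripper_width: -0.002
grasp_force: 0.0
```

```bash
python3 - <<'E'
from h import *
import pickle
o=bot.get_obs(); w=bot.read_camera("wrist"); print(o["t"],o["eef_pos"],o["tool_rot"])
u=proj(w,[.48,.157,.05],o); print(u)
x0=int(np.clip(u[0]-80,0,352)); y0=int(np.clip(u[1]-60,0,264)); print(x0,y0)
save(w,"e",(x0,y0,x0+160,y0+120),5)
pickle.dump((o,w),open("e.pkl","wb"))
for t in ("gauge_grip","gauge_foot","pointer_tip","index_tip"):
    for r in bot.look_for(w,t)[:2]: print(t,np.round(r["point"],3),round(r["confidence"],2),np.round(proj(w,r["point"],o),1))
E
```

```text
4.7 [0.38769733 0.2601199  0.07129804] [ 7.28717952e-06 -2.51944733e-01  9.67741624e-01  2.92643602e-05]
[ 47.66214504 267.63867084]
0 207
gauge_grip [0.486 0.164 0.043] 0.56 [ 62. 273.]
gauge_grip [0.382 0.107 0.008] 0.41 [62.5 93.2]
gauge_foot [0.478 0.164 0.042] 0.97 [ 65.7 263.6]
pointer_tip [0.48  0.167 0.036] 0.77 [ 75.1 262.6]
index_tip [0.481 0.172 0.018] 0.42 [ 94.8 254. ]
```

View pics/e.png

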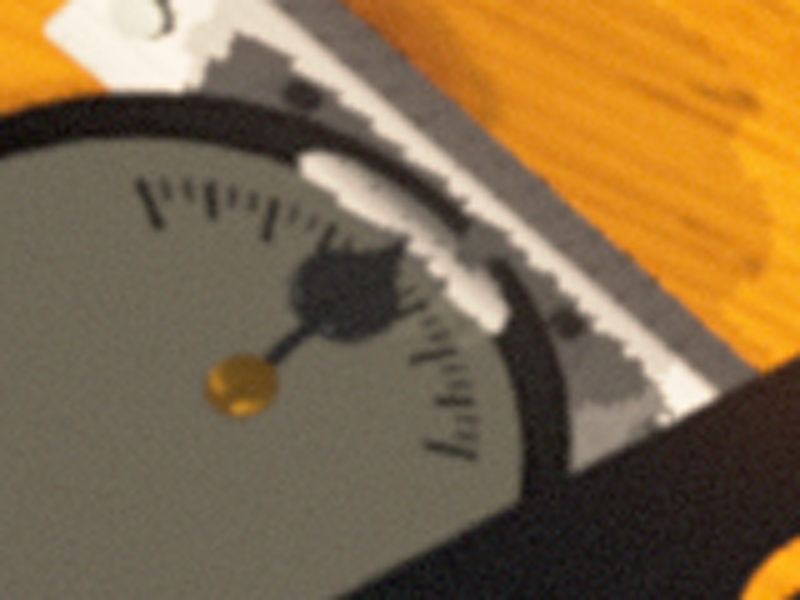

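The dial is now clear: pivot at crop (240,385), pointer tip at (405,240), and the grey index wedge breaking the rim at (480,242). I'll turn those pixels into angles.

```bash
python3 - <<'E'
from h import *
import pickle
o,w=pickle.load(open("e.pkl","rb"))
c=lambda u,v:(u/5-.4,207+v/5-.4)
pv=atz(w,c(240,385),.058,o); print("pivot",pv.round(4))
# foot edge: upper long edge of top face (front, z=.012): (270,5)-(720,385); bottom z=0: 
a,b=atz(w,c(275,5),.012,o),atz(w,c(718,385),.012,o); print("foot front edge",a.round(3),b.round(3),"yaw",np.degrees(np.arctan2(*(b-a)[[1,0]])), np.degrees(np.arctan2(*(a-b)[[1,0]])))
for yaw in (69.3,np.degrees(np.arctan2(*(b-a)[[1,0]]))%180):
  gy=np.array([np.cos(np.radians(yaw)),np.sin(np.radians(yaw)),0]); gx=np.array([gy[1],-gy[0],0])
  print("yaw",yaw)
  for n,u in dict(ptr=(405,240),idx_a=(482,242),idx_tip=(458,250),idx_out=(500,237),t0=(142,182),t1=(210,185),t2=(277,202),t3=(335,228),t5=(418,288),t6=(458,350),t7=(472,402),t8=(475,458),rimB=(560,440),rimL=(150,135)).items():
    C,d=ray(w,c(*u),o); X=C+d*((pv-C)@gx)/(d@gx)-pv; y,z=X@gy,X[2]
    print(n,"r %.1f ang %.3f rad %.1f"%(1e3*np.hypot(y,z),np.arctan2(y,-z),np.degrees(np.arctan2(y,-z))))
E
```

```text
pivot [0.4837 0.1638 0.058 ]
foot front edge [0.463 0.13  0.012] [0.492 0.215 0.012] yaw 71.01818916551818 -108.98181083448183
yaw 69.3
ptr r 36.2 ang -0.003 rad -0.2
idx_a r 47.2 ang 0.171 rad 9.8
idx_tip r 42.3 ang 0.151 rad 8.6
idx_out r 50.9 ang 0.186 rad 10.7
t0 r 31.2 ang -1.112 rad -63.7
t1 r 30.7 ang -0.838 rad -48.0
t2 r 30.3 ang -0.547 rad -31.3
t3 r 30.2 ang -0.265 rad -15.2
t5 r 31.5 ang 0.204 rad 11.7
t6 r 31.8 ang 0.559 rad 32.0
t7 r 31.8 ang 0.829 rad 47.5
t8 r 32.3 ang 1.107 rad 63.4
rimB r 45.7 ang 0.946 rad 54.2
rimL r 38.6 ang -1.014 rad -58.1
yaw 71.01818916551818
ptr r 36.2 ang -0.003 rad -0.2
idx_a r 47.0 ang 0.172 rad 9.8
idx_tip r 42.1 ang 0.152 rad 8.7
idx_out r 50.6 ang 0.187 rad 10.7
t0 r 31.7 ang -1.091 rad -62.5
t1 r 31.3 ang -0.823 rad -47.2
t2 r 30.7 ang -0.539 rad -30.9
t3 r 30.5 ang -0.263 rad -15.1
t5 r 31.3 ang 0.206 rad 11.8
t6 r 31.4 ang 0.567 rad 32.5
t7 r 31.2 ang 0.844 rad 48.4
t8 r 31.8 ang 1.129 rad 64.7
rimB r 44.9 ang 0.965 rad 55.3
rimL r 39.3 ang -0.994 rad -57.0
```

```bash
python3 - <<'E'
from h import *
import pickle
o,w=pickle.load(open("e.pkl","rb"))
im=w["color"][237:277,64:114,::-1]
cv2.imwrite("pics/f.png",cv2.resize(im,None,fx=15,fy=15,interpolation=cv2.INTER_CUBIC))
T=pose(w,o); print(T[:3,3])
E
```

```text
[0.32476307 0.22402349 0.21438563]
```

View pics/f.png

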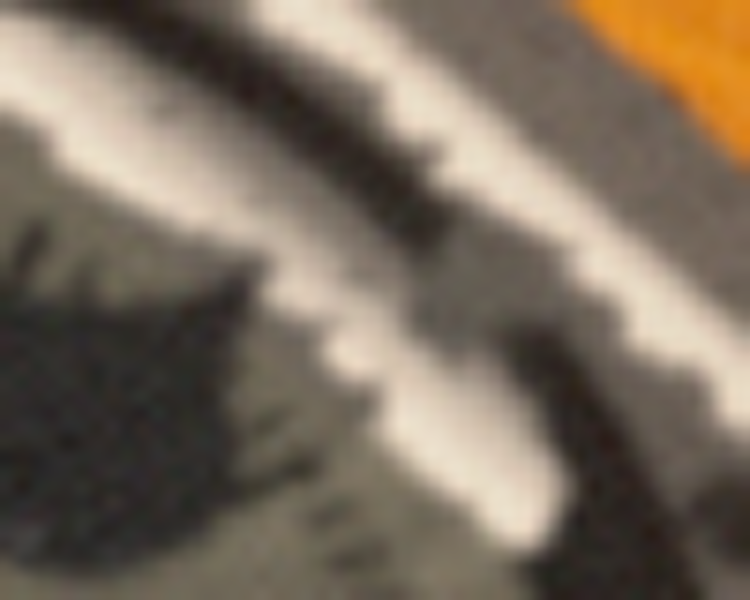

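```bash
python3 - <<'E'
from h import *
import pickle
from scipy.optimize import least_squares
o,w=pickle.load(open("e.pkl","rb"))
E=lambda u,v:np.array((u/5-.4,207+v/5-.4)); F=lambda u,v:np.array((64+u/15-.47,237+v/15-.47))
yaw=np.radians(70.3); gy=np.array([np.cos(yaw),np.sin(yaw),0]); gx=np.array([gy[1],-gy[0],0])
pv=atz(w,E(240,385),.058,o)
def on(u,h):
    C,d=ray(w,u,o); X=C+d*((pv-h*gx-C)@gx)/(d@gx)-pv; return X@gy,X[2]
out=[F(250,50),F(330,95),F(390,135),F(445,195),F(600,360),F(650,440),E(150,92),E(60,105),E(572,440),E(565,380)]
inn=[F(130,45),F(240,120),F(330,185),F(540,420),F(560,470),E(150,140),E(60,152),E(525,480),E(520,400)]
for nm,P in(("out",out),("inn",inn)):
    f=lambda q:[np.hypot(*on(u,q[0]))-q[1] for u in P]
    s=least_squares(f,[.001,.044],x_scale=[1e-3,1e-3]); print(nm,s.x*1e3,np.round(np.array(s.fun)*1e3,1))
for h in(0,.001,.002,.003,.004):
    print(h,[(n,"%.1f %.3f"%(1e3*np.hypot(y,z),np.arctan2(y,-z))) for n,u in dict(mid=F(470,280),e1=F(430,235),e2=F(512,330),tip=F(390,315),out=F(510,260)).items() for y,z in[on(u,h)]])
E
```

```text
out [ 6.18136744 41.94013144] [-0.9 -0.3  0.2 -0.3  0.5  0.6 -0.3 -0.5  0.6  0.3]
inn [ 8.21127202 34.30035039] [ 0.5 -0.1  0.   0.5  0.1 -1.5  0.5  1.4 -1.5]
0 [('mid', '46.0 0.164'), ('e1', '46.2 0.096'), ('e2', '46.0 0.239'), ('tip', '40.3 0.150'), ('out', '49.1 0.168')]
0.001 [('mid', '44.9 0.168'), ('e1', '45.0 0.098'), ('e2', '44.8 0.245'), ('tip', '39.2 0.154'), ('out', '47.9 0.172')]
0.002 [('mid', '43.7 0.172'), ('e1', '43.8 0.100'), ('e2', '43.7 0.250'), ('tip', '38.0 0.158'), ('out', '46.8 0.175')]
0.003 [('mid', '42.5 0.176'), ('e1', '42.6 0.103'), ('e2', '42.5 0.256'), ('tip', '36.9 0.162'), ('out', '45.6 0.179')]
0.004 [('mid', '41.3 0.180'), ('e1', '41.5 0.106'), ('e2', '41.3 0.262'), ('tip', '35.7 0.167'), ('out', '44.4 0.183')]
```

```bash
python3 - <<'E'
from h import *
import pickle
o,w=pickle.load(open("e.pkl","rb"))
yaw=np.radians(70.3); gy=np.array([np.cos(yaw),np.sin(yaw),0]); gx=np.array([gy[1],-gy[0],0])
pv=atz(w,(240/5-.4,207+385/5-.4),.058,o)
g=cv2.cvtColor(w["color"],cv2.COLOR_RGB2GRAY).astype(np.float32)
A=np.arange(-.08,.45,.02); print(A.round(2))
for h in(.003,.0045):
  for r in(36,38,39,40,41,42,43):
    P=np.array([proj(w,pv-h*gx+r/1e3*(np.sin(a)*gy-np.cos(a)*np.array([0,0,1])),o) for a in A],np.float32)
    print(h,r,cv2.remap(g,P[:,0].copy(),P[:,1].copy(),cv2.INTER_CUBIC).ravel().astype(int))
E
```

```text
[-0.08 -0.06 -0.04 -0.02  0.    0.02  0.04  0.06  0.08  0.1   0.12  0.14
  0.16  0.18  0.2   0.22  0.24  0.26  0.28  0.3   0.32  0.34  0.36  0.38
  0.4   0.42  0.44]
0.003 36 [161 164 172 171 173 174 173 172 164 167 176 183 184 180 180 184 188 192
 195 199 201 203 205 209 212 216 218]
0.003 38 [126 127 126 126 128 127 126 128 124 119 128 136 121 101  97 107 113 123
 145 164 173 174 180 186 191 192 198]
0.003 39 [114 114 114 110 112 113 111 114 112 114 114 112 100  87  88  89  96 114
 135 142 149 155 161 160 161 165 178]
0.003 40 [ 94  96  99  98  97  98  96  95  89  97  92  91  93  91  88  87  94 101
 107 116 113 122 126 116 110 113 116]
0.003 41 [61 64 65 63 69 67 59 59 60 64 69 83 93 93 90 90 84 78 77 70 65 78 79 68
 58 49 52]
0.003 42 [45 42 50 47 46 45 47 52 44 47 66 83 93 94 93 94 81 63 54 47 45 52 44 40
 41 39 38]
0.003 43 [41 37 42 40 42 41 40 47 44 50 75 93 97 94 92 91 80 61 48 41 38 42 35 38
 38 37 35]
0.0045 36 [130 131 133 131 131 133 133 133 126 120 129 137 136 120 104 110 121 128
 141 156 173 180 183 187 194 195 198]
0.0045 38 [100 103 103 103 104 103 101 103  96 102 101  95  96  90  91  86  90 100
 114 120 126 127 137 139 134 128 142]
0.0045 39 [66 71 74 70 74 73 67 67 68 71 69 81 90 92 90 88 89 85 85 84 81 83 98 92
 82 69 69]
0.0045 40 [48 45 51 49 49 46 49 51 46 48 60 77 91 94 92 95 86 73 61 54 51 49 57 49
 45 40 40]
0.0045 41 [40 37 43 41 43 41 40 47 44 47 64 88 96 95 92 94 85 69 53 45 40 42 42 36
 41 41 39]
0.0045 42 [45 42 46 43 42 43 43 53 49 50 77 94 95 93 93 95 89 75 57 43 40 38 38 38
 33 37 32]
0.0045 43 [64 63 65 68 68 65 71 87 78 71 86 91 88 92 91 94 92 86 69 58 60 55 56 58
 55 52 50]
```

The wedge spans about 0.12 to 0.255 rad, so the index is at about 0.19 rad. Next I go above the grip.

>>> apply_moves:
  deltas:
    - [0.4,[0,0,-0.25],0.02]
    - [0.4,[0,0,-0.5],0.04]
    - [0,[-0.1,-0.3,-0.5],0.07]
    - [0,[-0.21,-0.69,-0.5],0.1]
    - [0,[-0.21,-0.69,-0.5],0.12]
    - [0,[-0.21,-0.69,-0.5],0.14]
    - [0,[-0.21,-0.69,-0.5],0.17]
    - [0,[-0.21,-0.69,-0.5],0.19]
    - [0,[-0.21,-0.69,-0.5],0.21]
    - [0,[-0.21,-0.69,-0.5],0.23]
    - [0,[-0.21,-0.69,-0.5],0.25]
    - [0,[-0.21,-0.69,-0.5],0.27]

```text
t: 6.15
eef_pos: [0.4916, 0.1605, 0.1712]
tool_rot: [-0.0, 0.561, 0.828, -0.0]
contact_force: [-0.1, 0.1, -0.1]
gripper_width: 0.998
grasp_force: 0.0
```

>>> apply_moves:
  deltas:
    - [0,[0,0,0],0.023]
    - [0,[0,0,0],0.046]
    - [0,[0,0,0],0.069]
    - [0,[0,0,0],0.092]
    - [0,[0,0,0],0.116]
    - [0,[0,0,0],0.116]

```text
t: 6.75
eef_pos: [0.4916, 0.1606, 0.1712]
tool_rot: [0.0, 0.818, 0.576, -0.0]
contact_force: [-0.5, -0.1, -0.2]
gripper_width: 0.998
grasp_force: 0.0
```

```bash
python3 - <<'E'
from h import *
o=bot.get_obs(); w=bot.read_camera("wrist"); print(o["t"],o["eef_pos"],o["tool_rot"],o["q"].round(2),o["contact_force"])
save(w,"g",None,1.5)
for t in ("gauge","gauge_grip"):
    for r in bot.look_for(w,t)[:3]: print(t,np.round(r["point"],3),round(r["confidence"],2),np.round(proj(w,r["point"],o),1))
yaw=np.radians(70.3); gy=np.array([np.cos(yaw),np.sin(yaw),0]); gx=np.array([gy[1],-gy[0],0])
for a in(-1,1):
  for b in(-1,1): print("grip top corner",(1.5*proj(w,np.array([.4905,.1605,.132])+a*.011*gx+b*.025*gy,o)).round())
E
```

```text
6.75 [0.49156442 0.16060602 0.17120641] [ 5.90281960e-05  8.17794161e-01  5.75510807e-01 -1.36394848e-04] [-0.8   0.31  0.44  2.01 -0.17  0.86 -0.61] [-0.49437589 -0.12704729 -0.21967161]
gauge [0.6   0.08  0.088] 0.82 [398.9 237.8]
gauge [0.62  0.22  0.087] 0.75 [388.1  67.8]
gauge [0.495 0.183 0.131] 0.56 [245.3 183.7]
gauge_grip [0.499 0.18  0.132] 0.88 [251.9 186.5]
gauge_grip [0.616 0.218 0.092] 0.77 [385.5  71.4]
gauge_grip [0.599 0.083 0.084] 0.59 [395.5 233.5]
grip top corner [352. 373.]
grip top corner [350. 271.]
grip top corner [398. 373.]
grip top corner [399. 271.]
```

View pics/g.png

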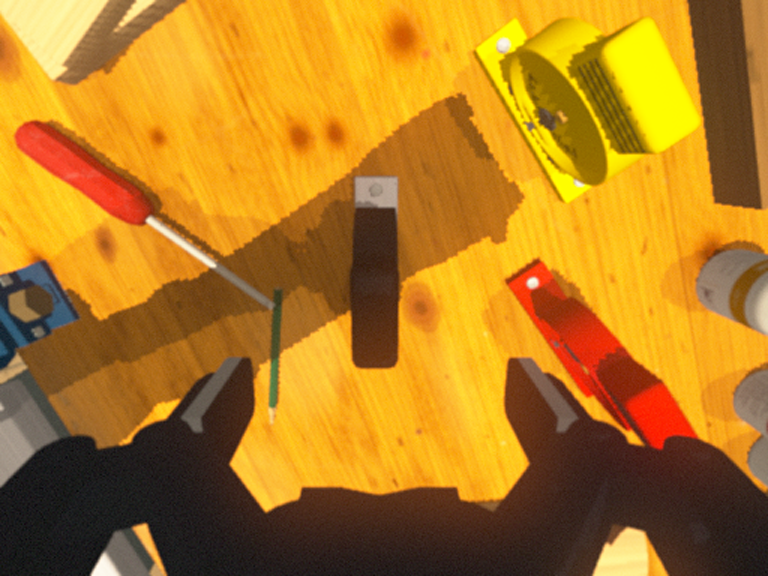

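The grip block fills px x 351–398, y 265–367, which is about 2.5 mm towards +gauge-y of my estimate. The fingers straddle it squarely, so I'll correct, descend and grip.

>>> apply_moves:
  deltas:
    - [0,[0.0125,0,0.15],0]
    - [0,[0.0125,0,0.3],0]
    - [0,[0.0125,0,0.335],0]
    - [0.5,[0.0125,0,0.335],0]
    - [1,[0.0125,0,0.335],0]
    - [1,[0.0125,0,0.335],0]
    - [1,[0.0125,0,0.335],0]
    - [1,[0.0125,0,0.335],0]
    - [1,[0.0125,0,0.335],0]
  squeeze: 30

```text
t: 7.8
eef_pos: [0.4925, 0.1633, 0.1053]
tool_rot: [-0.001, 0.817, 0.576, 0.0]
contact_force: [-1.6, 0.4, 6.8]
gripper_width: 0.261
grasp_force: 29.1
```

>>> apply_moves:
  deltas:
    - [1,[0,0,-0.1],0]
    - [1,[0,0,-0.3],0]
    - [1,[0,0,-0.5],0]
    - [1,[-0.15,0.04,-0.5],-0.016]
    - [1,[-0.3,0.08,-0.5],-0.016]
    - [1,[-0.45,0.12,-0.5],-0.016]
    - [1,[-0.6,0.16,-0.5],-0.016]
    - [1,[-0.69,0.18,-0.5],-0.016]
    - [1,[-0.69,0.18,-0.5],-0.016]

```text
t: 8.7
eef_pos: [0.4791, 0.0174, 0.2043]
tool_rot: [0.0, 0.789, 0.614, -0.0]
contact_force: [-0.1, -0.2, -3.4]
gripper_width: 0.253
grasp_force: 30.4
```

```bash
python3 - <<'E'
from h import *
o=bot.get_obs(); x=R.from_quat(np.roll(o["tool_rot"],-1)).as_matrix(); print(o["eef_pos"],x[:,0],x[:,1],o["contact_force"],o["grasp_force"])
d=np.array([.4686,-.1227,0])-o["eef_pos"]; print("units",(x.T@d/.2).round(3), np.degrees(np.arctan2(x[1,0],x[0,0])))
E
```

```text
[0.47908367 0.01742959 0.20433703] [ 2.44961321e-01  9.69532557e-01 -7.56089942e-04] [ 9.69532625e-01 -2.44961722e-01 -4.92861963e-04] [-0.07743894 -0.17766876 -3.37422281] 30.443660616874695
units [-0.691  0.121  1.022] 75.82044795586404
```

>>> apply_moves:
  deltas:
    - [1,[-0.2,0.035,0.0],0]
    - [1,[-0.4,0.07,0.0],0]
    - [1,[-0.6,0.105,0],0]
    - [1,[-0.691,0.121,0.1],0]
    - [1,[-0.691,0.121,0.1],0]
    - [1,[-0.691,0.121,0.1],0]

```text
t: 9.3
eef_pos: [0.4702, -0.1183, 0.184]
tool_rot: [-0.001, 0.787, 0.616, -0.0]
contact_force: [0.5, -0.1, -4.1]
gripper_width: 0.252
grasp_force: 30.6
```

```bash
python3 - <<'E'
from h import *
import pickle
o=bot.get_obs(); w=bot.read_camera("wrist"); t=bot.read_camera("top"); print(o["t"],o["eef_pos"],o["tool_rot"])
pickle.dump((o,w,t),open("i.pkl","wb"))
save(w,"i",None,1.5)
for p in(w,t):
  for n in ("line","stud","gauge_foot"):
    for r in bot.look_for(p,n)[:2]: print(n,np.round(r["point"],3),round(r["confidence"],2),np.round(proj(p,r["point"],o),1))
E
```

```text
9.3 [ 0.47018137 -0.11830618  0.18400091] [-6.08310393e-04  7.87415278e-01  6.16422500e-01 -3.32440538e-04]
line [ 0.453 -0.113  0.041] 0.87 [234.6 176.7]
stud [ 0.449 -0.112  0.044] 0.96 [230.4 177.1]
gauge_foot [0.614 0.01  0.012] 0.69 [363.2  12.9]
gauge_foot [ 0.471 -0.099  0.208] 0.63 [242.7 227.5]
line [ 0.437 -0.073  0.034] 0.9 [266.7 211.3]
line [ 0.474 -0.074  0.091] 0.48 [268.5 197.9]
stud [ 0.435 -0.079  0.033] 0.73 [268.6 211.9]
gauge_foot [0.596 0.057 0.053] 0.67 [229.8 162.3]
gauge_foot [0.619 0.215 0.059] 0.56 [183.  153.7]
```

View pics/i.png

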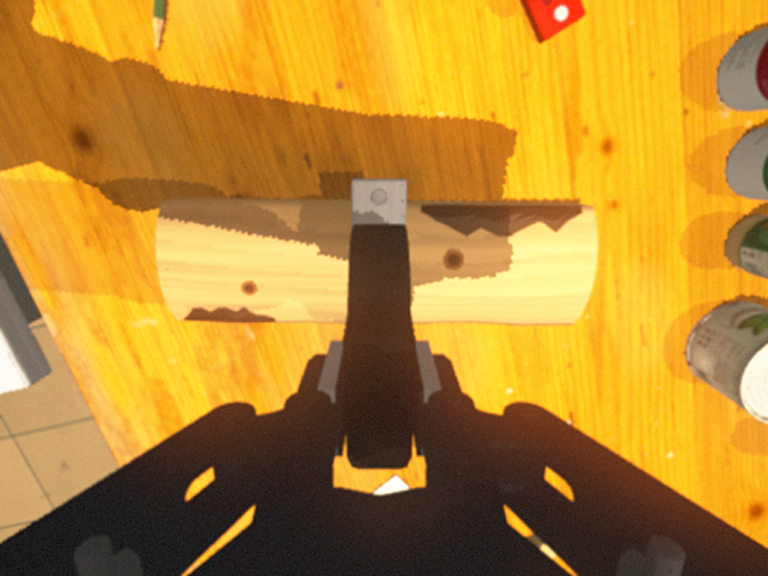

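The gauge hangs over the stud's middle and hides the pencil line. The stud's corners at px (163,203), (592,205), (180,323) and (580,323) give its pose.

```bash
python3 - <<'E'
from h import *
import pickle
o,w,t=pickle.load(open("i.pkl","rb"))
c=lambda u,v:(u/1.5-.17,v/1.5-.17)
P=[atz(w,c(*u),.0252,o) for u in((163,203),(594,206),(180,322),(580,323))]
print(np.round(P,4)); m=np.mean(P,0); d=P[1]+P[3]-P[0]-P[2]; e=P[0]+P[1]-P[2]-P[3]
print("centre",m.round(4),"len",np.linalg.norm(d)/2,"wid",np.linalg.norm(e)/2,"xyaw",np.degrees(np.arctan2(d[1],d[0])),"edges",[np.degrees(np.arctan2(*(q)[[1,0]])) for q in(P[1]-P[0],P[3]-P[2])])
# foot end near camera
f=[atz(w,c(*u),.184-.1053+.012,o) for u in((352,180),(407,181))]; print("foot end",np.round(f,4),np.linalg.norm(f[1]-f[0]),"mid from end",)
o2=bot.get_obs(); x=R.from_quat(np.roll(o2["tool_rot"],-1)).as_matrix(); print(o2["t"],o2["eef_pos"])
print("foot end in tool", np.round((np.array(f)-o["eef_pos"])@x,4))
E
```

```text
[[ 0.3345 -0.0415  0.0252]
 [ 0.6265 -0.1155  0.0252]
 [ 0.3132 -0.128   0.0252]
 [ 0.6075 -0.2011  0.0252]]
centre [ 0.4704 -0.1215  0.0252] len 0.30225022096217635 wid 0.08837296876874151 xyaw -14.081834903926863 edges [np.float64(-14.20848281003885), np.float64(-13.956015340898126)]
foot end [[ 0.4714 -0.0558  0.0907]
 [ 0.5001 -0.0634  0.0907]] 0.029665378236591863 mid from end
9.7 [ 0.47063417 -0.11866656  0.18451776]
foot end in tool [[ 0.061  -0.0138  0.0933]
 [ 0.0604  0.0159  0.0933]]
```

>>> apply_moves:
  deltas:
    - [1,[-0.017,0,0.05],0]
    - [1,[-0.017,0,0.1],0]
    - [1,[-0.017,0,0.13],0]
    - [1,[-0.017,0,0.15],0]
    - [1,[-0.017,0,0.15],0]
    - [1,[-0.017,0,0.15],0]

```text
t: 10.3
eef_pos: [0.4696, -0.1226, 0.1542]
tool_rot: [-0.0, 0.787, 0.616, -0.0]
contact_force: [0.2, -0.8, -4.2]
gripper_width: 0.25
grasp_force: 30.5
```

>>> apply_moves:
  deltas:
    - [1,[0,0,0.005],0]
    - [1,[0,0,0.01],0]
    - [1,[0,0,0.01],0]

```text
t: 10.6
eef_pos: [0.4696, -0.1225, 0.1523]
tool_rot: [0.0, 0.787, 0.616, 0.0]
contact_force: [-0.5, 0.3, -3.0]
gripper_width: 0.253
grasp_force: 30.6
```

Weight begins to unload; go on gently.

>>> apply_moves:
  deltas:
    - [1,[0,0,0.004],0]
    - [1,[0,0,0.008],0]
    - [1,[0,0,0.008],0]

```text
t: 10.9
eef_pos: [0.4696, -0.1225, 0.1507]
tool_rot: [-0.0, 0.787, 0.616, 0.0]
contact_force: [0.1, 0.3, -3.6]
gripper_width: 0.25
grasp_force: 30.7
```

>>> apply_moves:
  deltas:
    - [1,[0,0,0.003],0]
    - [1,[0,0,0.006],0]
    - [1,[0,0,0.006],0]

```text
t: 11.2
eef_pos: [0.4699, -0.1227, 0.1506]
tool_rot: [-0.0, 0.788, 0.616, 0.0]
contact_force: [-5.1, 1.0, 11.1]
gripper_width: 0.249
grasp_force: 32.7
```

>>> apply_moves:
  deltas:
    - [1,[0,0,-0.002],0]
    - [1,[0,0,-0.002],0]
    - [1,[0,0,-0.002],0]
    - [1,[0,0,-0.002],0]
    - [1,[0,0,-0.002],0]
    - [1,[0,0,-0.002],0]
    - [1,[0,0,-0.002],0]
    - [1,[0,0,-0.002],0]
    - [1,[0,0,-0.002],0]
    - [1,[0,0,-0.002],0]

```text
t: 12.2
eef_pos: [0.4698, -0.1226, 0.1507]
tool_rot: [-0.0, 0.788, 0.616, 0.0]
contact_force: [-2.5, 0.9, 7.1]
gripper_width: 0.251
grasp_force: 32.0
```

```bash
cat >> h.py <<'E'
def footend(w,o,name):
    "crop of foot end region and tool pose"
    save(w,name,(215,90,295,190),6)
E
python3 - <<'E'
from h import *
import pickle
o=bot.get_obs(); w=bot.read_camera("wrist"); print(o["t"],o["eef_pos"],o["contact_force"],o["torque"],o["grasp_force"])
pickle.dump((o,w),open("lev.pkl","wb"))
E
```

```text
12.2 [ 0.46982866 -0.122639    0.15065111] [-2.51092503  0.90225407  7.12303582] [ 0.21594722  0.80442417 -0.01898777] 32.04532027244568
```

>>> apply_moves:
  deltas:
    - [1,[0,0,0],0]
    - [1,[0.006,0,0],0]
    - [1,[0.012,0,0],0]
    - [1,[0.018,0,0],0]
    - [1,[0.024,0,0],0]
    - [1,[0.03,0,0.0005],0]
    - [1,[0.036,0,0.0005],0]
    - [1,[0.042,0,0.001],0]
    - [1,[0.048,0,0.001],0]
    - [1,[0.054,0,0.0015],0]
    - [1,[0.06,0,0.0015],0]
    - [1,[0.06,0,0.0015],0]
  squeeze: 20

```text
t: 13.45
eef_pos: [0.4727, -0.1116, 0.1501]
tool_rot: [0.0, 0.788, 0.616, 0.0]
contact_force: [-1.8, -2.5, 6.4]
gripper_width: 0.251
grasp_force: 32.1
```

```bash
python3 - <<'E'
from h import *
import pickle
o=bot.get_obs(); w=bot.read_camera("wrist"); print(o["t"],o["eef_pos"],o["contact_force"],o["torque"],o["grasp_force"])
pickle.dump((o,w),open("mid.pkl","wb"))
o0,w0=pickle.load(open("lev.pkl","rb"))
a=[x["color"][100:280,180:330,::-1] for x in (w0,w)]
cv2.imwrite("pics/j.png",cv2.resize(np.hstack(a),None,fx=2.6,fy=2.6,interpolation=cv2.INTER_CUBIC))
E
```

```text
13.45 [ 0.47267284 -0.11162392  0.1501331 ] [-1.76945264 -2.5282296   6.39703454] [-0.76890754  0.71046019  0.00873181] 32.13249742984772
```

View pics/j.png

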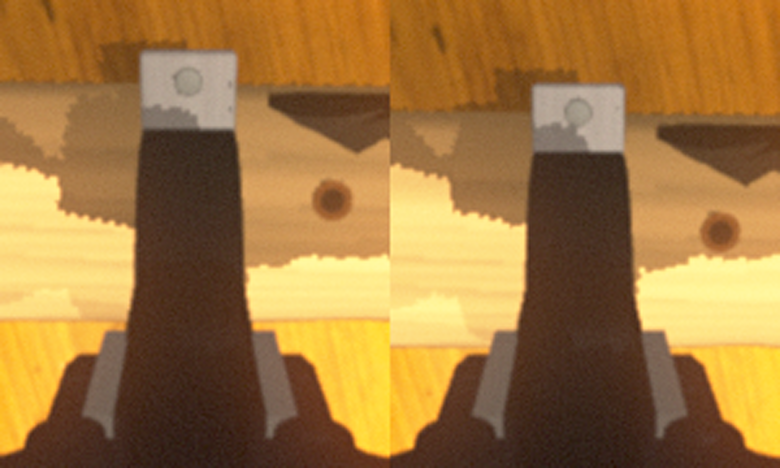

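The pair shows the foot end stepping from row 51 to row 84 of the crop while the stud moves with it. The gauge is rolling with the wood rather than sliding. I'll measure the lean from the foot-end edge.

```bash
cat >> h.py <<'E'
from scipy.optimize import brentq
def lean(w,ref=None):
    b=w["color"][:,:,2].astype(float); r=w["color"][:,:,0].astype(float)
    s=(b/(r+1))[95:190,242:262].mean(1); s=cv2.GaussianBlur(s[:,None],(1,5),0).ravel()
    g=np.diff(s); i=int(np.argmax(g[:75])); y=g[i-1:i+2]; v=95+i+.5+.5*(y[0]-y[2])/(y[0]-2*y[1]+y[2])
    H=np.linalg.inv(np.array(w["hand_eye"])); K=np.array(w["intrinsics"])
    def row(th,e=0):
        c,s_=np.cos(th),np.sin(th); p=np.array([.0607*c-.1123*s_,0.001,-.019+.1123*c+.0607*s_+e]); q=H[:3,:3]@p+H[:3,3]; u=q[:2]/q[2]; return (K[:2,:2]@(u*(1+w["k1"]*(u@u)))+K[:2,2])[1]
    off=0 if ref is None else ref-row(0)
    return v,row(0),brentq(lambda t:row(t)+off-v,-.2,.5)
E
python3 - <<'E'
from h import *
import pickle
ref=None
for n in("lev","mid"):
    o,w=pickle.load(open(n+".pkl","rb")); v=lean(w,ref); print(n,v); ref=ref or v[0]
# kinematic
x=np.array([.245,.9695,0])
y=(pickle.load(open("mid.pkl","rb"))[0]["eef_pos"]-pickle.load(open("lev.pkl","rb"))[0]["eef_pos"])@x
f=lambda t,h=.1243:(.06+h)*np.sin(t)-.06*t*np.cos(t)
print(y,brentq(lambda t:f(t)-y,0,.5),f(.19),(.1843)*(np.cos(.19)-1)+.06*.19*np.sin(.19))
E
```

```text
lev (np.float64(118.51958669563264), np.float64(120.1775123395858), -0.011913154367297231)
mid (np.float64(131.46749401359523), np.float64(120.17719724145107), 0.09388538325613288)
0.0113759465550857 0.09152455508539664 0.02361184606383217 -0.0011636280651549755
```

>>> apply_moves:
  deltas:
    - [1,[0.006,0,0],0]
    - [1,[0.012,0,0.0005],0]
    - [1,[0.018,0,0.001],0]
    - [1,[0.024,0,0.001],0]
    - [1,[0.03,0,0.0015],0]
    - [1,[0.036,0,0.002],0]
    - [1,[0.042,0,0.002],0]
    - [1,[0.048,0,0.0025],0]
    - [1,[0.054,0,0.003],0]
    - [1,[0.06,0,0.0035],0]
    - [1,[0.063,0,0.0035],0]
    - [1,[0.063,0,0.0035],0]

```text
t: 14.7
eef_pos: [0.4756, -0.0981, 0.1487]
tool_rot: [-0.0, 0.787, 0.617, 0.0]
contact_force: [0.6, -0.4, 0.4]
gripper_width: 0.256
grasp_force: 31.6
```

```bash
cat > m.py <<'E'
from h import *
import pickle
o0,w0=pickle.load(open("lev.pkl","rb")); ref=lean(w0)[0]
x=np.array([.245,.9695,0]); f=lambda t,h=.1243:(.06+h)*np.sin(t)-.06*t*np.cos(t)
for _ in range(2):
    o=bot.get_obs(); w=bot.read_camera("wrist"); y=(o["eef_pos"]-o0["eef_pos"])@x
    print(o["t"],o["eef_pos"].round(4),o["contact_force"].round(1),o["grasp_force"],"vis",lean(w,ref),"kin",brentq(lambda t:f(t)-y,0,.5))
pickle.dump((o,w),open("fin.pkl","wb"))
E
python3 m.py
```

```text
14.7 [ 0.4756 -0.0981  0.1487] [ 0.6 -0.4  0.4] 31.56666934490204 vis (np.float64(143.89967758232652), np.float64(120.17649370624625), 0.185269772575592) kin 0.202589444764077
14.75 [ 0.4756 -0.0982  0.1487] [ 0.8 -0.3 -0.8] 31.50609791278839 vis (np.float64(143.92499366215048), np.float64(120.17659154180323), 0.18545698470917565) kin 0.20196840809397323
```

```bash
cat > fit.py <<'E'
from h import *
import pickle
from scipy.optimize import least_squares
def edges(w):
    c=w["color"].astype(float); s=c[:,242:262].mean(1); L=s.sum(1); sat=s[:,2]/(s[:,0]+1)
    def sub(f,a,b,sg):
        g=sg*np.diff(cv2.GaussianBlur(f[a:b,None],(1,5),0).ravel()); i=1+int(np.argmax(g[1:-1])); y=g[i-1:i+2]
        return a+i+.5+.5*(y[0]-y[2])/(y[0]-2*y[1]+y[2])
    e=sub(sat,95,170,1); k=sub(L,int(e)+8,200,-1); far=sub(L,280,330,1)
    return np.array([e,k,far])
def model(w,th,tx,tz,level=False):
    H=np.linalg.inv(np.array(w["hand_eye"])); K=np.array(w["intrinsics"]); c,s=np.cos(th),np.sin(th)
    def row(x,z):  # x along tool x, z down, relative to pivot
        p=np.array([x*c-z*s+tx,.001,-.019+z*c+x*s+tz]); q=H[:3,:3]@p+H[:3,3]; u=q[:2]/q[2]; return (K[:2,:2]@(u*(1+w["k1"]*(u@u)))+K[:2,2])[1]
    a=np.linspace(-.5,np.pi/2,400)
    return np.array([min(row(.0607,.1123),row(.0607,.1243)),min(row(.0007+.044*np.cos(t),.0663-.044*np.sin(t)) for t in a),max(row(.0007-.025,-.0077),row(.0007-.025,.0263))])
if __name__=="__main__":
    o0,w0=pickle.load(open("lev.pkl","rb")); E0=edges(w0); off=E0-model(w0,0,0,0); print("lev",E0,"off",off)
    for n in("mid","fin"):
        o,w=pickle.load(open(n+".pkl","rb")); E=edges(w)
        s=least_squares(lambda q:np.r_[model(w,*q)+off-E,q[1:]/.003*.3],[.1,0,0],x_scale=[.1,.001,.001]); print(n,E,"theta %.4f tx %.4f tz %.4f"%tuple(s.x),"res",s.fun[:3].round(2))
E
python3 fit.py
```

```text
lev [118.52637936 149.19665558 312.10215713] off [-0.93573128  1.64258953  0.86796398]
mid [131.47077527 157.91962933 315.23065566] theta 0.0864 tx -0.0002 tz -0.0007 res [-0.01  0.01 -0.01]
fin [143.92672619 166.84324239 318.11451613] theta 0.1731 tx -0.0006 tz -0.0012 res [-0.01  0.02 -0.01]
```

```bash
python3 - <<'E'
from fit import *
oi,wi,ti=pickle.load(open("i.pkl","rb")); o0,w0=pickle.load(open("lev.pkl","rb")); E0=edges(wi); off=E0-model(wi,0,0,0); print("hang",E0,off)
oF,wF=pickle.load(open("fin.pkl","rb")); om,wm=pickle.load(open("mid.pkl","rb"))
for n,w in(("lev",w0),("mid",wm),("fin",wF)):
    E=edges(w); s=least_squares(lambda q:np.r_[model(w,*q)+off-E,q[1:]/.003*.3],[.1,0,0],x_scale=[.1,.001,.001]); print(n,E,"theta %.4f tx %.4f tz %.4f"%tuple(s.x),s.fun[:3].round(2))
# stud shift by template: knots
def sub(im,tp):
    r=cv2.matchTemplate(im,tp,cv2.TM_CCOEFF_NORMED); _,m,_,l=cv2.minMaxLoc(r); x,y=l
    fx=fy=0
    if 0<x<r.shape[1]-1: a,b,c=r[y,x-1:x+2]; fx=.5*(a-c)/(a-2*b+c)
    if 0<y<r.shape[0]-1: a,b,c=r[y-1:y+2,x]; fy=.5*(a-c)/(a-2*b+c)
    return np.array([x+fx,y+fy]),m
for nm,(u,v) in dict(knotR=(307,177),knotL=(168,195)).items():
    tp=w0["color"][v-11:v+12,u-11:u+12]
    P=[]
    for o,w in((o0,w0),(om,wm),(oF,wF)):
        l,m=sub(w["color"][150:245],tp); uv=l+[11,150+11]; P.append(atz(w,uv,.04,o)); print(nm,uv.round(1),round(m,2),(1e3*(P[-1]-P[0])).round(1))
t=bot.read_camera("top")
E
```

```text
hang [118.5974667  148.87406253 312.08327151] [-0.8633923   1.32148075  0.85210378]
lev [118.52637936 149.19665558 312.10215713] theta -0.0057 tx -0.0007 tz 0.0007 [ 0.02 -0.03  0.01]
mid [131.47077527 157.91962933 315.23065566] theta 0.0810 tx -0.0009 tz 0.0000 [ 0.01 -0.02  0.  ]
fin [143.92672619 166.84324239 318.11451613] theta 0.1669 tx -0.0014 tz -0.0004 [ 0.02 -0.03  0.  ]
knotR [307. 177.] 1.0 [0. 0. 0.]
knotR [306.2 188.2] 0.88 [0.1 0.6 0. ]
knotR [155.2 223.4] 0.7 [-144.2   14.7    0. ]
knotL [167.9 195. ] 1.0 [0. 0. 0.]
knotL [168.7 206.7] 0.97 [ 0.1 -0.2  0. ]
knotL [168.8 220.3] 0.84 [-0.8  0.5  0. ]
```

>>> apply_moves:
  deltas:
    - [1,[0.0,0,0.001],0]
    - [1,[0.0,0,0.002],0]
    - [1,[0,0,0.003],0]
    - [1,[0.002,0,0.003],0]
    - [1,[0.004,0,0.003],0]
    - [1,[0.004,0,0.003],0]
    - [1,[0.004,0,0.003],0]

```text
t: 15.55
eef_pos: [0.4758, -0.098, 0.1487]
tool_rot: [0.0, 0.787, 0.616, 0.0]
contact_force: [-1.1, 0.5, 6.5]
gripper_width: 0.249
grasp_force: 32.3
```

```bash
cat > fit2.py <<'E'
from fit import *
o0,w0=pickle.load(open("lev.pkl","rb")); oi,wi,_=pickle.load(open("i.pkl","rb"))
off=(edges(w0)+edges(wi))/2-model(w0,0,0,0)
def run(o,w):
    E=edges(w); dz=o["eef_pos"][2]-.1507
    def f(q):
        th,tx,tz=q; exp=.1843*(np.cos(th)-1)+.06*th*np.sin(th)
        return np.r_[(model(w,*q)+off-E)/.4,tx/.0007,(tz-(dz-exp))/.0004]
    s=least_squares(f,[.1,0,0],x_scale=[.1,.001,.001]); C=np.linalg.inv(s.jac.T@s.jac)
    only=[brentq(lambda t:(model(w,t,0,s.x[2])+off-E)[i],-.1,.4) for i in(0,1)]
    print("theta %.4f tx %.4f tz %.4f"%tuple(s.x),"sd %.4f"%C[0,0]**.5,"res",s.fun.round(2),"single",np.round(only,3))
for n in("mid","fin"): run(*pickle.load(open(n+".pkl","rb")))
E
cat > now.py <<'E'
from fit2 import *
exec(open("m.py").read()); run(o,w)
E
python3 now.py
```

```text
theta 0.0849 tx -0.0004 tz -0.0004 sd 0.0040 res [ 0.09 -0.12 -0.17 -0.64 -0.27] single [0.088 0.092]
theta 0.1732 tx -0.0007 tz -0.0012 sd 0.0040 res [ 0.17 -0.26 -0.22 -0.97 -0.39] single [0.179 0.184]
15.55 [ 0.4758 -0.098   0.1487] [-1.1  0.5  6.5] 32.34932899475098 vis (np.float64(144.11933129056538), np.float64(120.17716971700423), 0.18689389534065998) kin 0.20364644014337266
15.6 [ 0.4758 -0.098   0.1487] [-0.9  0.   4.7] 32.34883725643158 vis (np.float64(144.17004818852953), np.float64(120.17718126946494), 0.18726890052334094) kin 0.20361718572556436
theta 0.1750 tx -0.0006 tz -0.0012 sd 0.0040 res [-0.   -0.   -0.28 -0.88 -0.43] single [0.18  0.184]
```

>>> apply_moves:
  deltas:
    - [1,[0.002,0,0.0],0]
    - [1,[0.004,0,0.0005],0]
    - [1,[0.006,0,0.0005],0]
    - [1,[0.006,0,0.0005],0]
    - [1,[0.006,0,0.0005],0]
    - [1,[0.006,0,0.0005],0]
    - [1,[0.006,0,0.0005],0]
    - [1,[0.006,0,0.0005],0]

```text
t: 16.45
eef_pos: [0.4759, -0.0976, 0.1486]
tool_rot: [0.0, 0.788, 0.616, -0.0]
contact_force: [-1.5, -2.7, 5.8]
gripper_width: 0.254
grasp_force: 32.4
```

```bash
python3 now.py; python3 - <<'E'
from h import *
import pickle
o,w=pickle.load(open("fin.pkl","rb")); s=bot.read_camera("side"); t=bot.read_camera("top")
c=[cv2.resize(w["color"][80:330,60:450,::-1],(585,375)),]
f=lambda p,X:(lambda u:p["color"][int(u[1])-35:int(u[1])+35,int(u[0])-45:int(u[0])+45,::-1])(proj(p,X))
r=np.hstack([cv2.resize(f(p,[.47,-.11,.1]),(290,225),interpolation=cv2.INTER_CUBIC) for p in(s,t)])
cv2.imwrite("pics/k.png",np.vstack([c[0][:,:580],r]))
E
```

```text
theta 0.0849 tx -0.0004 tz -0.0004 sd 0.0040 res [ 0.09 -0.12 -0.17 -0.64 -0.27] single [0.088 0.092]
theta 0.1750 tx -0.0006 tz -0.0012 sd 0.0040 res [-0.   -0.   -0.28 -0.88 -0.43] single [0.18  0.184]
16.45 [ 0.4759 -0.0976  0.1486] [-1.5 -2.7  5.8] 32.442641258239746 vis (np.float64(144.34666397900108), np.float64(120.17711331736616), 0.18857452799527719) kin 0.20737885665906633
16.5 [ 0.4759 -0.0976  0.1486] [-1.6 -1.8  6.9] 32.44445443153381 vis (np.float64(144.35826390390173), np.float64(120.17711386931418), 0.18866031213172424) kin 0.2074583469847376
theta 0.1764 tx -0.0006 tz -0.0013 sd 0.0040 res [-0.02  0.02 -0.28 -0.85 -0.42] single [0.182 0.185]
```

View pics/k.png

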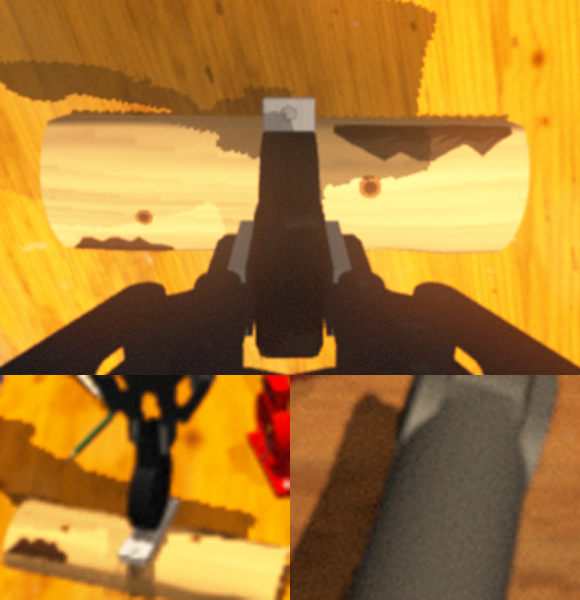

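The gauge bears on the stud leaning to +y, square across it, and the stud has not moved. One last small nudge, then let it settle.

>>> apply_moves:
  deltas:
    - [1,[0.002,0,0.0],0]
    - [1,[0.004,0,0.0],0]
    - [1,[0.006,0,0.0],0]
    - [1,[0.006,0,0.0],0]
    - [1,[0.006,0,0.0],0]
    - [1,[0.006,0,0.0],0]
    - [1,[0.006,0,0.0],0]
    - [1,[0.006,0,0.0],0]
    - [1,[0.006,0,0.0],0]
    - [1,[0.006,0,0.0],0]
    - [1,[0.006,0,0.0],0]
    - [1,[0.006,0,0.0],0]

```text
t: 17.85
eef_pos: [0.4763, -0.096, 0.1484]
tool_rot: [0.0, 0.788, 0.616, -0.0]
contact_force: [-1.0, -1.1, 5.0]
gripper_width: 0.255
grasp_force: 32.4
```

```bash
python3 now.py | tail -3
```

```text
17.85 [ 0.4763 -0.096   0.1484] [-1.  -1.1  5. ] 32.41857469081879 vis (np.float64(146.17779691359084), np.float64(120.17693965506591), 0.20212609687211852) kin 0.22021370400345364
17.9 [ 0.4762 -0.096   0.1484] [-1.4 -2.   5.6] 32.41724252700806 vis (np.float64(146.18354844316355), np.float64(120.17694207130329), 0.2021686944343781) kin 0.22053626955801153
theta 0.1896 tx -0.0006 tz -0.0014 sd 0.0039 res [-0.1   0.12 -0.31 -0.85 -0.45] single [0.195 0.198]
```

>>> apply_moves:
  deltas:
    - [1,[0,0,0],0]
    - [1,[0,0,0],0]
    - [1,[0,0,0],0]
    - [1,[0,0,0],0]
    - [1,[0,0,0],0]
    - [1,[0,0,0],0]
    - [1,[0,0,0],0]
    - [1,[0,0,0],0]
    - [1,[0,0,0],0]
    - [1,[0,0,0],0]
    - [1,[0,0,0],0]
    - [1,[0,0,0],0]

```text
t: 19.15
eef_pos: [0.4762, -0.096, 0.1484]
tool_rot: [0.0, 0.788, 0.616, -0.0]
contact_force: [-1.0, -1.8, 5.1]
gripper_width: 0.254
grasp_force: 32.4
```

```bash
python3 now.py | tail -2; python3 -c "
from station import bot
print(bot.hand_in())"
```

```text
19.2 [ 0.4763 -0.096   0.1484] [-1.2 -1.8  6.7] 32.41931855678558 vis (np.float64(146.18468489773852), np.float64(120.17694057062958), 0.20217711026977003) kin 0.22032394807206218
theta 0.1894 tx -0.0006 tz -0.0013 sd 0.0039 res [-0.12  0.16 -0.33 -0.88 -0.47] single [0.195 0.198]
the job is handed in; nothing more can be done
None
```

Handed in at 19 s: the gauge was stood level on the stud's crown, then rocked over, and is still gripped and bearing lightly on the stud at about 0.19 rad; my reading of the index is also about 0.19 rad, but the dial was out of view at the end, so I inferred the match (good to roughly 0.01 rad) and did not see the pointer on the mark.

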